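Open the ratchet clamp that holds the wire spool

TASK

Two ratchet clamps are fixed to the bench; open the one that holds the wire spool, so that the spool can be taken out later. With the fingertips press down the ribbed release pad on that clamp's sliding jaw and, keeping it pressed, push the jaw along its bar all the way back to the end stop, then let go and move clear. Leave the spool standing where it is, and do not disturb the other clamp, its carton or the things lying around.

Things in the scene. Friction and masses are not known exactly. Their poses are not given: they have to be found in the camera images.
- clamp_a_pad (a point): Centre of the top of the ribbed release pad on the sliding jaw of the clamp that holds the wire spool; moves with jaw and pad. +y points along the bar to the spool and fixed jaw, -y the way the jaw opens (to the end stop), z up. Pad 50 mm (x) by 44 mm (y), top 76 mm above the bench when up; it goes straight down 14 mm against a spring, 4 N at first, 9 N at the bottom.
- clamp_a_fin (a point): Middle of the top edge of the upright fin of that sliding jaw, 101 mm above the bench, to push against: on the -y side of the pad, 58 mm wide (x), 10 mm thick (y), inner face 24 mm from the pad centre. The pad lies in a notch 49 mm long in y, open in x, between this fin and the jaw plate at the spool (70 mm wide, top 79 mm above the bench, near side 25 mm from the pad centre). Axes as clamp_a_pad.
- clamp_a_jaw (a joint): Travel of that sliding jaw along its bar, in m: 0 clamped on the spool as at the start, +0.080 fully back at the end stop; it grows towards -y of clamp_a_pad. A ratchet pawl in 8 mm teeth stops it from opening unless the release is pressed at least 6 mm; then about 2 N of friction resists it. It stays where it is left.
- clamp_a_release (a joint): How far that release pad is pressed, in m: 0 up, 0.014 at the bottom; from 0.006 the pawl is clear of the teeth. A spring lifts it when let go.
- spool_mid (a point): Centre of the wire spool (copper wire, black flanges, upright, about 62 mm across, 60 mm high, its top 94 mm above the bench), standing loose on the clamp's rails, 34 mm above the bench, between the jaws with about 1 mm of room; its near side is 41 mm from the pad centre at the start.
- clamp_b_pad (a point): The same point on the other, like clamp, which holds a small carton; to be left alone. One clamp stands at the left, the other at the right, either way round. Behind them stand a screen (left, from x = 0.61) and a tall winding machine (right, from x = 0.57, reaching over 0.5 m high): approach the clamps from above and in front of these.
- clamp_b_jaw (a joint): Travel of the other clamp's sliding jaw, in m; 0 at the start, to be left so.
- clamp_b_release (a joint): Press of the other clamp's release pad, in m; 0 up.
- carton_mid (a point): Centre of the small brown carton (73 x 61 x 62 mm) held in the other clamp.
- core: Green ring core lying behind the clamps, 36 mm across, 15 mm high; origin at the centre of its underside.
- glue_mid (a point): Middle of the white glue bottle with a red spout standing at the left, 38 mm across, 109 mm tall; the point is 50 mm above its foot.
- tape: Roll of masking tape lying flat at the left, 65 mm across, 18 mm high; origin at the centre of its underside.
There are look-alikes about, which are no part of the job. Leave any blue look-alike of the part that bears spool_mid alone.

How it is judged (in metres and radians):
On the way, in this order (a step that is already met when the one before it is completed fails the run):
1. the spool clamp's release pad is pressed down while the jaw is still clamped (value of joint clamp_a_release above 0.0045 m and value of joint clamp_a_jaw below 0.03 m).
2. the sliding jaw is pushed fully back to its end stop (value of joint clamp_a_jaw above 0.074 m), for 0.2 s.
At the end, for the whole second after the job is handed in: The spool clamp's sliding jaw is within 6 mm of its end stop and its pad is let go; the spool stands upright within 12 mm of where it was; the other clamp's jaw is within 4 mm and its carton within 12 mm of the start; the robot is clear of everything (value of joint clamp_a_jaw above 0.074 m and value of joint clamp_a_release below 0.01 m and distance of each of spool_mid, carton_mid from where it was at the start of the episode below 0.012 m and angle between spool_mid's own z axis and vertical below 0.15 rad and value of joint clamp_b_jaw between -0.004 and 0.004 m); the robot touches nothing.
It fails at once if the spool is shifted by more than 12 mm, lifted or tipped (distance of spool_mid from where it was at the start of the episode above 0.012 m or angle between spool_mid's own z axis and vertical above 0.3 rad).
It fails at once if the other clamp is operated or its carton shifted by more than 12 mm (value of joint clamp_b_release above 0.004 m or value of joint clamp_b_jaw above 0.005 m or distance of carton_mid from where it was at the start of the episode above 0.012 m).
It fails at once if the ring core, the glue bottle or the tape roll is shifted by more than 20 mm (distance of any of core, glue_mid, tape from where it was at the start of the episode above 0.02 m).
It also fails if it takes over 38 s, if anything falls off the work surface, if the arm or the gripper's body presses on something with over 40 N, if the wrist force passes 120 N, or if a joint passes its speed limit or range.

ROBOT

A 6-joint arm with a two-finger parallel gripper is mounted at the origin on a cart in front of the work surface, level with it; the furniture and walls round the work are solid. World frame = base frame: x ahead of the robot, y to its left, z up, the work surface at z = 0. Lengths are in m, angles in degrees, forces in N, time in s.
With the tool pointing down it reaches from about 0.3 to 0.75 m from the base axis. Payload 8.5 kg.
Tool frame: the origin (TCP) lies between the finger pads; the fingertips stand env.finger_overhang ahead of it and the grasp point (between the pads) lies 2 mm behind it (env.finger_overhang is the distance from the TCP to the fingertips, in m); z points along the fingers, y is the line along which they close (so a half turn about z gives the same grasp; the last joint's range is limited). The gripper opens to 85 mm and grips with 20 to 120 N. Pads are 22 mm wide; open, the fingers measure 114 mm over their backs; the gripper's body (76 mm by 85 mm) begins 54 mm behind the grasp point. The pads swing forward as they close: fully open they stand 13 mm farther back than shut.
Start: joints at [54.528, 21.807, 74.336, -0, 83.858, -12.336], TCP at [0.216, 0.506, 0.248] pointing down, gripper open.
Joint ranges: [-178.18, 178.18], [-50.72, 133.34], [12.68, 142.11], [-81.47, 261.47], [9.98, 163.14], [-165.26, 165.26]. Speed limits (degrees/s): [136.94, 136.94, 180, 180, 180, 180].

INTERFACE

Orientations are given as a 3x3 rotation matrix whose columns are the frame's x, y, z axes.
In Python, from rig import env gives the robot as it stands. The module is installed in compiled form; this text tells all that it offers.
- The arm moves only by the tool jog_arm, never from a script. Its arguments are lists of equal length, an entry for each row: "hand": the finger opening in m, from 0 to 0.0854; "travel": the shift along the world's x, y, z in m, a list of three; "yaw": the turn about the world's z in rad. A call has exactly 5 rows; each row shifts and turns the commanded pose from where the row before left it; what a row does not reach is not made up. A row lasts 1/8 s, in which the tool goes at most 62.5 mm and 10.7 degrees, less where a joint would pass 70% of its speed; a pose out of reach is approached as far as the arm can. A call is refused whole if a number of a shift passes 0.0625 or a number of a turn 0.188, either way. A call with a gripper value outside its range is refused whole. The fingers move at their own pace and stop on an object; "grip_force" is the grip in N (left out, the last holds). Time passes only in rows, so rows that do not move let the fingers close, or fill a call up. It gives the time, the measured TCP pose, the force, the opening and the grip force at its end, in the units of the state.
- env.observe(): the state, without advancing time (a new reading comes with each control period).
- env.get_image(name): name is "scene" or "top" or "wrist"; returns the picture (420x560x3 uint8, red, green, blue); there is no depth.
- env.calibration(name): a dict with "fx", "fy", "cx", "cy" (pixels), "position" and "rotation" of the camera in the world; the wrist camera has in their place "hand_eye" (4x4, takes a point from camera to tool coordinates, whose origin is the TCP and whose axes are the flange's). Camera axes: x right, y down, z forward; pixel columns grow to the right and rows downward; lengths in m; the calibration is good to about 2 mm. A picture is of the moment at which its call begins: read the wrist's pose just before it. calibration takes no time and is no camera call.
- env.close_job(): hands the job in; it is judged then, once.
The state is a dict: "time_s": time; "q": joint angles; "qvel": joint speeds; "joint_efforts": joint torques, N m; "position": TCP position; "tool_rot": TCP orientation; "ft_force": force on the tool from outside, world axes, zero at the start; "wrist_torque": the same for the moment, N m; "grip_width": finger opening in m; "gripper_force": force on a finger pad.
Only numpy, scipy, OpenCV 4.12 (cv2) and the standard library are available. Lean on these libraries where they do the work, as an engineer would, in place of code of your own. Each camera call takes 0.05 s, during which the arm holds its last target. There are 200 camera calls.

## Working session

There is one attempt and no reset: what is moved stays moved. The work goes in short steps, Python scripts to look and compute and a tool call to move; the robot and the scene stay as the last step left them, time stands still between calls to the robot, and variables do not carry over. Pictures are saved under pics/ and viewed, at most 10 in all, crops included, and the job is handed in when it is done.

Besides the shell and the picture viewer there is one more tool, called after "Emit:" in YAML: its name, and indented under it one key for each argument. jog_arm: Moves the arm, as the interface text tells. Its arguments: {"type":"object","properties":{"hand":{"type":"array"},"travel":{"type":"array"},"yaw":{"type":"array"},"grip_force":{"type":"number"}},"required":["hand","travel","yaw"]}

```bash
mkdir -p pics; python3 - <<'E'
from rig import env
import cv2
for n in("scene","top"):
    cv2.imwrite(f"pics/{n}0.png",env.get_image(n)[:,:,::-1])
    c=env.calibration(n);print(n,c)
s=env.observe();print(s["time_s"],s["position"],s["tool_rot"],s["ft_force"],s["grip_width"],env.finger_overhang)
print(env.calibration("wrist"))
E
```

```text
scene {'fx': 463.0508634724762, 'fy': 463.0508634724762, 'cx': 276.4325651529494, 'cy': 206.8668121893933, 'position': array([-0.17177269,  0.95430323,  1.05880447]), 'rotation': array([[-0.80269632, -0.39731754,  0.44476666],
       [-0.5961592 ,  0.51390181, -0.61684613],
       [ 0.0165174 , -0.76029185, -0.6493716 ]])}
top {'fx': 524.2621613786897, 'fy': 524.2621613786897, 'cx': 291.67646396132795, 'cy': 213.3408929804706, 'position': array([-0.48571724, -0.19041049,  1.35271811]), 'rotation': array([[ 0.26208422, -0.74918693,  0.60830158],
       [-0.96487536, -0.21524494,  0.15061593],
       [ 0.01809436, -0.62640926, -0.77928431]])}
0.1 [0.21596458 0.50556513 0.2477861 ] [[-9.19568907e-01  3.92928068e-01 -7.47761265e-04]
 [ 3.92928679e-01  9.19568370e-01 -1.03237442e-03]
 [ 2.81968721e-04 -1.24315626e-03 -9.99999188e-01]] [ 0.60721717 -0.7359158   0.16346241] 0.08527431545081893 0.017
{'fx': 314.33928823007255, 'fy': 314.33928823007255, 'cx': 280.29760591984984, 'cy': 210.13572974967803, 'hand_eye': array([[-9.54167901e-04, -9.49230589e-01, -3.14579687e-01,
         8.03540532e-02],
       [ 9.99999479e-01, -7.91839308e-04, -6.43809248e-04,
         5.92308846e-04],
       [ 3.62026870e-04, -3.14580137e-01,  9.49230850e-01,
        -1.25811435e-01],
       [ 0.00000000e+00,  0.00000000e+00,  0.00000000e+00,
         1.00000000e+00]])}
```

View pics/scene0.png

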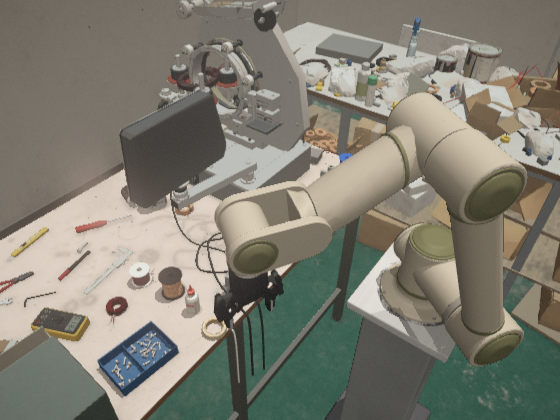

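View pics/top0.png

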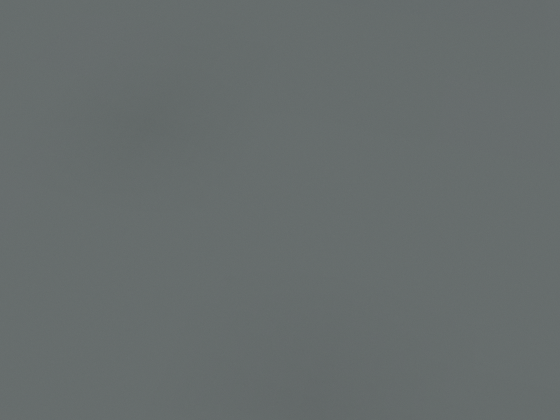

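The scene view shows the screen (175,150), glue bottle (192,300), tape (213,328) and a loose copper spool (172,282), with the clamps hidden behind the arm. The top camera is blocked (plain grey). I'll use the wrist camera.

```bash
cat > h.py <<'E'
from rig import env
import numpy as np, cv2
def cam(n):
    c=env.calibration(n)
    if n=="wrist":
        s=env.observe();H=c["hand_eye"];R=s["tool_rot"]
        return c,R@H[:3,:3],s["position"]+R@H[:3,3]
    return c,c["rotation"],c["position"]
def snap(n,f):
    P=cam(n);im=env.get_image(n)[:,:,::-1].copy();cv2.imwrite(f,im)
    np.savez(f+".npz",R=P[1],p=P[2],k=[P[0][k] for k in("fx","fy","cx","cy")]);return im
def pt(f,u,v,z):
    d=np.load(f+".npz");fx,fy,cx,cy=d["k"]
    r=d["R"]@np.array([(u-cx)/fx,(v-cy)/fy,1]);return d["p"]+r*(z-d["p"][2])/r[2]
def pix(f,P):
    d=np.load(f+".npz");fx,fy,cx,cy=d["k"];q=d["R"].T@(np.array(P)-d["p"]);return q[0]/q[2]*fx+cx,q[1]/q[2]*fy+cy
E
python3 - <<'E'
from h import *
snap("wrist","pics/w0.png")
s=env.calibration
np.savez("pics/scene0.png.npz",R=s("scene")["rotation"],p=s("scene")["position"],k=[s("scene")[k] for k in("fx","fy","cx","cy")])
for u,v in((172,282),(192,300),(213,328),(140,272),(185,210)):print(u,v,pt("pics/scene0.png",u,v,0.03))
for u,v in((280,0),(0,0),(560,0),(280,210),(280,420)):print(pt("pics/w0.png",u,v,0.0))
E
```

```text
172 282 [0.5719898  0.42561802 0.03      ]
192 300 [0.48132905 0.43717784 0.03      ]
213 328 [0.37350684 0.46955943 0.03      ]
140 272 [0.67349021 0.45569029 0.03      ]
185 210 [0.76756531 0.17907124 0.03      ]
[0.0471682  0.57762843 0.        ]
[-0.06612679  0.31350673  0.        ]
[0.16018405 0.84109939 0.        ]
[0.25556022 0.48827469 0.        ]
[5.82303825e-01 3.48174492e-01 5.55111512e-17]
```

View pics/w0.png

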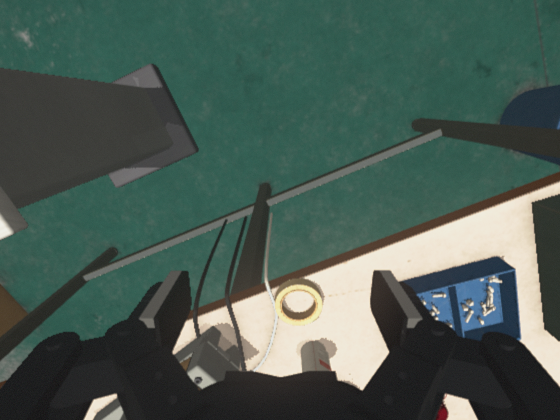

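The wrist view shows the tape (298,303), glue bottle (315,360), screw tray (465,310) and part of the left clamp at (210,370). I'll move inward and up to see the clamps.

Emit:
jog_arm:
  hand: [0,0,0,0,0]
  travel:
    - [0.02,-0.055,0.02]
    - [0.02,-0.055,0.02]
    - [0.02,-0.055,0.02]
    - [0.02,-0.055,0.02]
    - [0.02,-0.055,0.02]
  yaw: [0.08,0.08,0.08,0.08,0.08]

```text
time_s: 0.78
position: [0.3161, 0.229, 0.3489]
tool_rot: [[-1.0, 0.001, 0.0], [0.001, 1.0, -0.0], [-0.0, -0.0, -1.0]]
ft_force: [-0.1, 0.1, 0.2]
grip_width: -0.0001
gripper_force: 0.0
```

Emit:
jog_arm:
  hand: [0,0,0,0,0]
  travel:
    - [0,-0.05,0.02]
    - [0,-0.05,0.02]
    - [0,-0.05,0.02]
    - [0,-0.05,0.02]
    - [0,-0.05,0.02]
  yaw: [0,0,0,0,0]

```text
time_s: 1.4
position: [0.3155, -0.0207, 0.449]
tool_rot: [[-1.0, 0.004, 0.0], [0.004, 1.0, -0.0], [-0.0, -0.0, -1.0]]
ft_force: [1.6, -0.4, -0.0]
grip_width: 0.0003
gripper_force: 0.0
```

```bash
python3 - <<'E'
from h import *
a=snap("wrist","pics/w1.png");b=snap("scene","pics/s1.png")
cv2.imwrite("pics/both1.png",cv2.resize(np.vstack([a,b]),(448,600)) if 0 else np.vstack([cv2.resize(a,(400,300)),cv2.resize(b,(400,300))]))
s=env.observe();print(s["position"],s["tool_rot"].round(3),s["q"])
E
```

```text
[ 0.31641106 -0.02311631  0.44931856] [[-1.     0.012  0.001]
 [ 0.012  1.    -0.002]
 [-0.001 -0.002 -1.   ]] [-2.58786921e+01 -7.51937072e+00  7.68840427e+01 -4.96454021e-02
  1.10524799e+02 -1.15234312e+02]
```

View pics/both1.png

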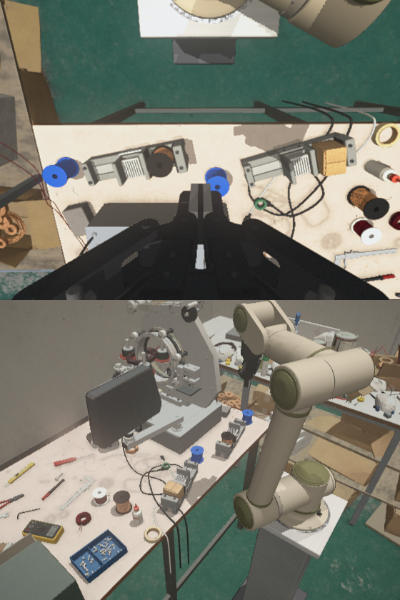

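The wrist view (400x300) shows two clamps. The one on the robot's right, at (135,160), holds the copper spool (162,158). The one on the left, at (290,160), holds the carton (330,155). Look-alikes are the blue spools at (62,172) and (217,181) and a loose copper spool at (370,205). The target is the clamp at (135,160). Close crop next.

```bash
python3 - <<'E'
import cv2
a=cv2.imread("pics/w1.png")[170:285,40:300]
cv2.imwrite("pics/c1.png",cv2.resize(a,None,fx=3,fy=3,interpolation=cv2.INTER_CUBIC))
E
```

```text
(no output)
```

View pics/c1.png

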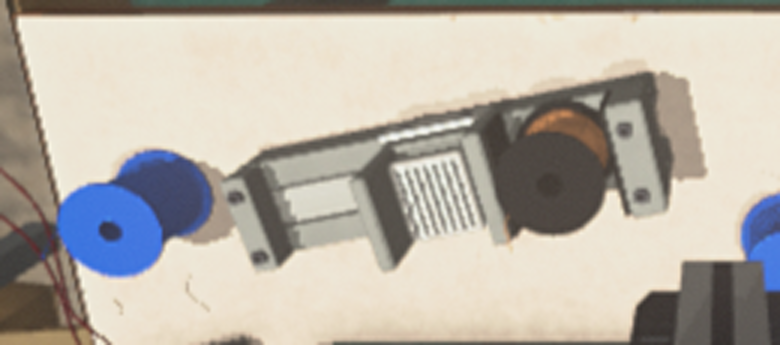

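The crop confirms the right clamp: ribbed pad centre about (437,197), fin top (372,222), black-flanged copper spool top (550,183), and end stop (250,225) with a blue spool beyond it.

```bash
python3 - <<'E'
from h import *
f="pics/w1.png"
g=lambda u,v,z:pt(f,40+u/3,170+v/3,z)
pad=g(437,197,.076);sp=g(550,183,.094);fin=g(372,222,.101)
for n,P in(("pad",pad),("spool",sp),("fin",fin)):print(n,P.round(4))
for c in((393,165),(460,152),(482,232),(412,240)):print(g(*c,.076).round(4))
d=(sp-fin)[:2];print(np.degrees(np.arctan2(*d[::-1])),np.linalg.norm(d),"exp",.072+29e-3,np.linalg.norm((sp-pad)[:2]))
E
```

```text
pad [ 0.4462 -0.1838  0.076 ]
spool [ 0.4306 -0.115   0.094 ]
fin [ 0.4504 -0.2127  0.101 ]
[ 0.4265 -0.2067  0.076 ]
[ 0.4189 -0.1681  0.076 ]
[ 0.4683 -0.1599  0.076 ]
[ 0.4733 -0.201   0.076 ]
101.43225665120966 0.09974899972253114 exp 0.10099999999999999 0.07056828392597383
```

The measurements agree with the given sizes: fin to spool 99.7 mm against 101, pad to spool 70.6 against 72. The bar points at about 102° in the world frame. I'll turn -77° so the finger line lies across the bar, and hover over the pad slightly towards the fin.

Emit:
jog_arm:
  hand: [0,0,0,0,0]
  travel:
    - [0.013,-0.017,-0.025]
    - [0.013,-0.017,-0.025]
    - [0.013,-0.017,-0.025]
    - [0.013,-0.017,-0.025]
    - [0.013,-0.017,-0.025]
  yaw: [-0.135,-0.135,-0.135,-0.135,-0.135]

```text
time_s: 2.12
position: [0.3814, -0.1039, 0.3222]
tool_rot: [[-0.776, 0.631, -0.0], [0.631, 0.776, 0.0], [0.001, 0.0, -1.0]]
ft_force: [0.3, -0.2, 0.5]
grip_width: 0.0
gripper_force: 0.0
```

Emit:
jog_arm:
  hand: [0,0,0,0,0]
  travel:
    - [0.013,-0.017,-0.025]
    - [0.013,-0.017,-0.025]
    - [0.013,-0.017,-0.025]
    - [0.013,-0.017,-0.025]
    - [0.013,-0.017,-0.025]
  yaw: [-0.135,-0.135,-0.135,-0.135,-0.135]

```text
time_s: 2.75
position: [0.4466, -0.1887, 0.1972]
tool_rot: [[-0.212, 0.977, -0.0], [0.977, 0.212, 0.001], [0.001, -0.0, -1.0]]
ft_force: [0.3, -0.1, 0.8]
grip_width: -0.0002
gripper_force: 0.0
```

Emit:
jog_arm:
  hand: [0,0,0,0,0]
  travel:
    - [0,0,0]
    - [0,0,0]
    - [0,0,0]
    - [0,0,0]
    - [0,0,0]
  yaw: [0,0,0,0,0]

```text
time_s: 3.38
position: [0.4461, -0.1891, 0.1987]
tool_rot: [[-0.216, 0.976, 0.001], [0.976, 0.216, -0.0], [-0.0, 0.0, -1.0]]
ft_force: [-0.7, 0.3, -0.2]
grip_width: 0.0
gripper_force: 0.0
```

```bash
python3 - <<'E'
from h import *
a=snap("wrist","pics/w2.png")
s=env.observe();print(s["time_s"],s["position"],s["tool_rot"].round(3),s["q"].round(1),s["ft_force"])
f="pics/w2.png"
for P in ((.4462,-.1838,.076),(.4306,-.115,.094),(.4504,-.2127,.101)):print(np.round(pix(f,P)))
E
```

```text
3.425 [ 0.44605961 -0.18916167  0.19858463] [[-0.216  0.976  0.   ]
 [ 0.976  0.216 -0.   ]
 [-0.     0.    -1.   ]] [-37.   17.9  89.3  -0.   72.8 -49.5] [-0.28169436  0.73811122 -0.82460682]
[281. 203.]
[281. 114.]
[278. 248.]
```

View pics/w2.png

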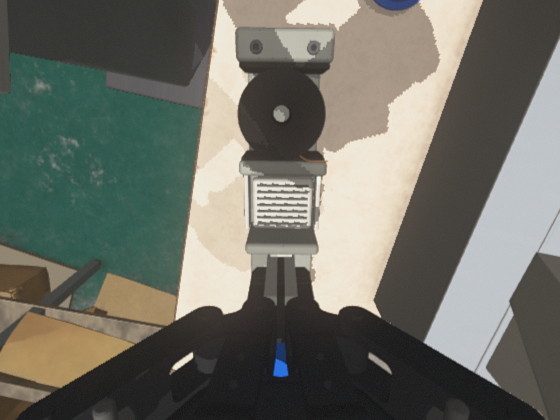

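The pad appears at (282,203), where it was predicted (281,203). The spool (281,114) and fin (283,246) match too. The TCP is about 5 mm towards the fin from the pad centre, so I descend.

Emit:
jog_arm:
  hand: [0,0,0,0,0]
  travel:
    - [0,0,-0.02]
    - [0,0,-0.02]
    - [0,0,-0.02]
    - [0,0,-0.02]
    - [0,0,-0.02]
  yaw: [0,0,0,0,0]

```text
time_s: 4.05
position: [0.4461, -0.1893, 0.0978]
tool_rot: [[-0.215, 0.977, 0.0], [0.977, 0.215, -0.0], [-0.0, 0.0, -1.0]]
ft_force: [-0.3, -1.0, 0.2]
grip_width: -0.0003
gripper_force: 0.0
```

Emit:
jog_arm:
  hand: [0,0,0,0,0]
  travel:
    - [0,0,-0.004]
    - [0,0,-0.004]
    - [0,0,-0.004]
    - [0,0,-0.004]
    - [0,0,0]
  yaw: [0,0,0,0,0]

```text
time_s: 4.68
position: [0.4463, -0.1894, 0.0829]
tool_rot: [[-0.215, 0.977, 0.001], [0.977, 0.215, -0.001], [-0.001, 0.001, -1.0]]
ft_force: [-2.1, 0.1, 6.8]
grip_width: 0.0001
gripper_force: 3.4
```

Force of 6.8 N, so the pad is pressed about 8–10 mm. Press 2 mm more and push the jaw back.

Emit:
jog_arm:
  hand: [0,0,0,0,0]
  travel:
    - [0,0,-0.002]
    - [0.001,-0.005,0]
    - [0.0015,-0.006,0]
    - [0.0013,-0.006,0]
    - [0.0013,-0.006,0]
  yaw: [0,0,0,0,0]

```text
time_s: 5.3
position: [0.4511, -0.2124, 0.0811]
tool_rot: [[-0.215, 0.977, 0.0], [0.977, 0.215, -0.0], [-0.0, 0.0, -1.0]]
ft_force: [-2.9, 1.0, 6.9]
grip_width: 0.0003
gripper_force: 3.7
```

Emit:
jog_arm:
  hand: [0,0,0,0,0]
  travel:
    - [0.0017,-0.008,0]
    - [0.0017,-0.008,0]
    - [0.0018,-0.008,0]
    - [0.0018,-0.008,0]
    - [0.0018,-0.008,0]
  yaw: [0,0,0,0,0]

```text
time_s: 5.92
position: [0.4595, -0.2524, 0.081]
tool_rot: [[-0.216, 0.976, -0.001], [0.976, 0.216, -0.0], [0.0, -0.001, -1.0]]
ft_force: [-6.3, 1.0, 7.5]
grip_width: -0.0001
gripper_force: 3.7
```

Emit:
jog_arm:
  hand: [0,0,0,0,0]
  travel:
    - [0.0005,-0.006,0]
    - [0.0005,-0.006,0]
    - [0.001,-0.006,0]
    - [0.001,-0.004,0]
    - [0,0,0]
  yaw: [0,0,0,0,0]

```text
time_s: 6.55
position: [0.4632, -0.2741, 0.0811]
tool_rot: [[-0.215, 0.977, 0.001], [0.977, 0.215, 0.0], [-0.0, 0.001, -1.0]]
ft_force: [-1.2, 3.9, 8.0]
grip_width: 0.0001
gripper_force: 3.7
```

```bash
python3 - <<'E'
from h import *
a=snap("wrist","pics/w3.png");cv2.imwrite("pics/w3c.png",a)
s=env.observe();print(s["time_s"],s["position"],s["ft_force"])
E
```

```text
6.6 [ 0.46323343 -0.27406454  0.08114991] [-2.30745336  2.62109678  7.349733  ]
```

View pics/w3c.png

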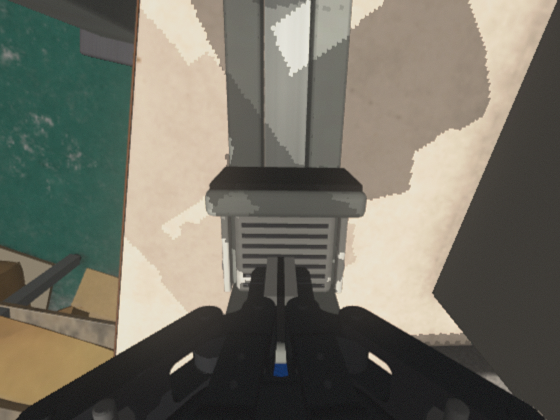

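The jaw has moved well back, with the plate at (285,205) and an empty bar above it. There is no clear end-stop force yet, so I push a little further.

Emit:
jog_arm:
  hand: [0,0,0,0,0]
  travel:
    - [0.0005,-0.002,0]
    - [0.0005,-0.002,0]
    - [0.0005,-0.002,0]
    - [0,0,0]
    - [0,0,0]
  yaw: [0,0,0,0,0]

```text
time_s: 7.22
position: [0.464, -0.2775, 0.081]
tool_rot: [[-0.216, 0.976, -0.001], [0.976, 0.216, 0.005], [0.005, -0.0, -1.0]]
ft_force: [-2.9, 14.6, 12.5]
grip_width: 0.0003
gripper_force: 10.7
```

The end stop is reached (14.6 N). I'll relax 3 mm, then lift straight up and clear.

Emit:
jog_arm:
  hand: [0,0,0,0,0]
  travel:
    - [0,0.002,0]
    - [0,0.001,0.003]
    - [0,0,0.01]
    - [0,0,0.02]
    - [0,0,0.03]
  yaw: [0,0,0,0,0]

```text
time_s: 7.85
position: [0.4645, -0.2771, 0.1439]
tool_rot: [[-0.215, 0.977, -0.0], [0.977, 0.215, 0.001], [0.001, -0.0, -1.0]]
ft_force: [0.2, 0.7, 0.3]
grip_width: -0.0002
gripper_force: 0.0
```

Emit:
jog_arm:
  hand: [0,0,0,0,0]
  travel:
    - [0,0,0.04]
    - [0,0.02,0.04]
    - [0,0.04,0.03]
    - [0,0.04,0]
    - [0,0,0]
  yaw: [0,0,0,0,0]

```text
time_s: 8.48
position: [0.4645, -0.1752, 0.2543]
tool_rot: [[-0.218, 0.976, 0.002], [0.976, 0.218, -0.0], [-0.001, 0.001, -1.0]]
ft_force: [0.1, -0.8, -0.3]
grip_width: -0.0001
gripper_force: 0.0
```

```bash
python3 - <<'E'
from h import *
a=snap("wrist","pics/w4.png")
s=env.observe();print(s["time_s"],s["position"],s["ft_force"])
f="pics/w4.png"
print("jaw exp",np.round(pix(f,(.4462+.0172,-.1838-.0781,.076))),"fin",np.round(pix(f,(.4504+.0172,-.2127-.0781,.101))),"spool",np.round(pix(f,(.4306,-.115,.094))))
E
```

```text
8.525 [ 0.46464344 -0.17652062  0.25394132] [ 0.63343958 -0.44707302  1.09870464]
jaw exp [261. 267.] fin [258. 303.] spool [257. 124.]
```

View pics/w4.png

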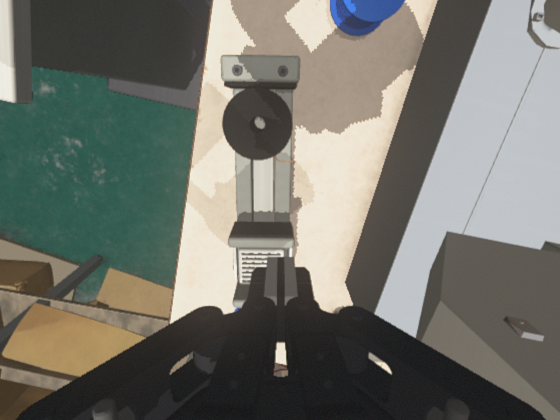

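The pad is at (262,266), against (261,267) predicted for full travel. The spool is unmoved at (258,124), and the arm is clear.

```bash
python3 -c "
from rig import env
print(env.close_job())"
```

```text
the job is handed in; nothing more can be done
None
```

The spool clamp is open: its jaw is pushed fully back against the end stop with the pad released, the spool hasn't moved, the arm is clear, and the job is handed in (no verdict was shown).

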